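# Pack a wedge under the rocking charging scale

### The job

The refrigerant charging scale rocks because one of its feet, at the corner on the robot's side to the right of the display, has lost its rubber and only a bare stud is left. With the fingertips push the orange wedge along the bench, thin end first, under that stud until it is tight and the scale cannot rock, without jacking the scale up; then press down firmly from above on that corner of the scale's pan to check that it stands firm, and move clear. Do not grasp or lift anything, do not shove the scale out of its place, and leave the green cylinder standing on it and the other things where they are.

Things in the scene. Friction and masses are not known exactly. Their poses are not given: they have to be found in the camera images.
- scale: Charging scale, 3.6 kg, loose: black base 250 x 250 mm, underside 20 mm above the bench. Origin: under the pan's centre at bench level, z up. The display console is on its -x side, facing the robot; -y is the robot's right. Rubber feet, 32 mm across, at 100 mm from the centre in x and y under three corners; at (-x, -y) the bare stud. 7 to 10 N on the pan over the stud rocks it while unpacked.
- bare_stud (a point): Lowest point of the bare stud, a round steel head 16 mm across, at (-100, -100) mm in the scale's x, y, 25 mm inside the edge of the base. It hangs 6 to 10 mm above the bench (differs from run to run, fixed in use): the gap that the wedge must fill.
- press_corner (a point): The place to press straight down on for the check: top of the aluminium pan (270 x 270 mm, top 56 mm above the bench) above the stud, at (-110, -110, 56) mm in the scale's frame, 25 mm in from both edges. Press with shut fingertips, some 8 to 15 N.
- wedge: Orange wedge, 70 g, 110 x 46 mm, loose on the bench right of the scale, tip 60 to 130 mm short of the stud, pointing roughly at it (up to 0.25 rad and 20 mm off). Origin: centre of its underside. x points from the heel (-55 mm, 18 mm thick) to the tip (+55 mm, 3 mm thick); top level to x = -40 mm, then an even slope. It slides with under 1 N; filling the gap it binds; a push of 8 to 14 N sets it and it stays.
- wedge_heel (a point): Centre of the wedge's upright heel face, 9 mm above the bench: the face to push on, along the wedge's +x.
- cylinder_mid (a point): Middle of the small green refrigerant cylinder (124 mm across, 250 mm tall, about 2.6 kg) that stands loose on the pan, a little left and rear of its middle; this point is on its axis, 110 mm above the pan.
- foot_far_left: Rubber foot, 32 mm across, 20 mm high, under the (+x, +y) corner of the scale; origin: centre of its underside. It should keep its weight on the bench.
- foot_far_right: Rubber foot, 32 mm across, 20 mm high, under the (+x, -y) corner of the scale; origin: centre of its underside. It should keep its weight on the bench.
- foot_near_left: Rubber foot, 32 mm across, 20 mm high, under the (-x, +y) corner of the scale; origin: centre of its underside. It should keep its weight on the bench.
- wrench: open-ended spanner, 170 mm long, lying flat near the right side of the scale. Leave it alone.
- union: brass pipe union with a hexagon, 38 mm tall, 25 mm across, standing on end beside the wedge; its origin is the centre of its underside. Leave it alone.
- manifold: two-gauge manifold, 210 mm long, lying on the bench: aluminium block, blue and red gauges, left of the scale. Leave it alone.
- leak_bottle: white spray-fluid bottle with a blue cap, 60 mm across, 170 mm tall, standing on the bench. Leave it alone.
- screwdriver: screwdriver, 200 mm long, lying at the right of the bench. Leave it alone.
- elbow: bent copper tube, about 100 mm, lying flat. Leave it alone.
- cutter: blue tube cutter, about 120 mm long, lying flat. Leave it alone.
Mind the look-alikes: they are no part of the job. Leave any red or yellow look-alike of the part that bears cylinder_mid alone.

How it is judged:
By the outcome, as a careful person would: the job done as asked, in the order asked, and still so for the second after the job is handed in, with the robot touching nothing.
It also fails if it takes over 58 s, if anything falls off the work surface, if the arm or the gripper's body presses on something with over 40 N, if the wrist force passes 120 N, or if a joint passes its speed limit or range.

### The arm

A 6-joint arm with a two-finger parallel gripper is mounted at the origin on the work surface. World frame = base frame: x ahead of the robot, y to its left, z up, the work surface at z = 0. Lengths are in m, angles in rad, forces in N, time in s.
With the tool pointing down it reaches from about 0.25 to 0.775 m from the base axis. Payload 4 kg.
Tool frame: the origin (TCP) lies at the very end of the fingers, on their centre line; the grasp point (between the pads) lies 19 mm behind it; z points along the fingers, y is the line along which they close (so a half turn about z gives the same grasp; the last joint's range is limited). The gripper opens to 94 mm and grips with 3 to 60 N. Pads are 16 mm wide; open, the fingers measure 119 mm over their backs; the gripper's body (75 mm by 177 mm) begins 78 mm behind the grasp point.
Start: joints at [-1.312, 0.087, 1.371, -0, 1.684, -0.103], TCP at [0.195, -0.514, 0.171] pointing down, gripper open.
Joint ranges: [-3.1, 3.1], [-0.76, 2.03], [0.27, 2.55], [-1.08, 4.22], [0.17, 2.65], [-2.57, 2.57]. Speed limits (rad/s): [2.79, 2.79, 3.14, 3.14, 3.14, 3.14].

### API

Orientations are given as a rotation vector (axis times angle).
In Python, from station import ctrl, move_gripper, planner, camera, status gives the robot as it stands. The module is installed in compiled form; this text tells all that it offers. Calls block until the motion is done:
- ctrl.move_to(position, orientation): joint-space move of the TCP to a pose.
- ctrl.move_l(position, rotation=None, v=0.15): straight line of the TCP; rotation=None keeps the orientation; v is the mean speed in m/s.
- ctrl.move_j(angles): joint-space move.
- move_gripper(opening, strength=None): finger opening in m; strength is the grip in N (None keeps the last); returns when the fingers have stopped.
- ctrl.pause(seconds).
- planner.inverse_kinematics(position, orientation): joint angles nearest the present ones, or None.
- camera(name): name is "scene" or "top" or "wrist"; returns a dict with "img" (384x512x3 uint8, blue, green, red), "fx", "fy", "cx", "cy" (pixels), "extrinsics" (4x4, takes a point from world to camera coordinates). Camera axes: x right, y down, z forward; pixel columns grow to the right and rows downward; lengths in m; the calibration is good to about 2 mm. A picture is of the moment at which its call begins. There is no depth.
A pose or a line that the arm cannot do raises ctrl.Unreachable and nothing moves.
- ctrl.close_job(): hands the job in; it is judged then, once.
Readings, each from a call of its own:
- status.current_time(): time.
- status.current_joint_pos(): joint angles.
- status.current_qvel(): joint speeds.
- status.current_joint_torque(): joint torques, N m.
- status.current_tcp_pos(): TCP position.
- status.current_tool_rot(): TCP orientation.
- status.current_contact_force(): force on the tool from outside, world axes, zero at the start.
- status.current_torque(): the same for the moment, N m.
- status.current_width(): finger opening in m.
- status.current_grasp_force(): force on a finger pad.
Only numpy, scipy, OpenCV 4.12 (cv2) and the standard library are available. Lean on these libraries where they do the work, as an engineer would, in place of code of your own. Each camera call takes 0.05 s, during which the arm holds its last target. There are 200 camera calls.

## Working session

There is one attempt and no reset: what is moved stays moved. The work goes in short steps, each a Python script; the robot and the scene stay as the last script left them, time stands still between calls to the robot, and variables do not carry over. Pictures are saved under pics/ and viewed, at most 10 in all, crops included, and the job is handed in when it is done.

```bash
mkdir -p pics; cat > h.py <<'E'
import numpy as np, cv2
from station import ctrl, move_gripper, planner, camera, status
def ray(c,u,v,z):
    E=np.array(c["extrinsics"]);R=E[:3,:3];t=E[:3,3];o=-R.T@t
    d=R.T@np.array([(u-c["cx"])/c["fx"],(v-c["cy"])/c["fy"],1])
    return o+d*(z-o[2])/d[2]
def proj(c,p):
    E=np.array(c["extrinsics"]);q=E[:3,:3]@np.array(p)+E[:3,3]
    return c["cx"]+c["fx"]*q[0]/q[2],c["cy"]+c["fy"]*q[1]/q[2]
E
python3 - <<'E'
from h import *
import pickle
for n in("top","scene"):
    c=camera(n);pickle.dump(c,open(n+'.pkl','wb'))
    cv2.imwrite(f'pics/{n}0.png',cv2.resize(c["img"],None,fx=1.56,fy=1.56,interpolation=cv2.INTER_CUBIC))
    E=np.array(c["extrinsics"]);print(n,c["fx"],-E[:3,:3].T@E[:3,3])
print(status.current_tool_rot(),status.current_time())
E
```

```text
top 460.2556011746469 [ 0.44440871 -0.03140225  1.52934692]
scene 390.8384653959191 [1.30043478 0.12292055 0.99471506]
[-3.08835148e+00 -5.64807919e-01  2.42708487e-04] 0.1
```

View pics/top0.png

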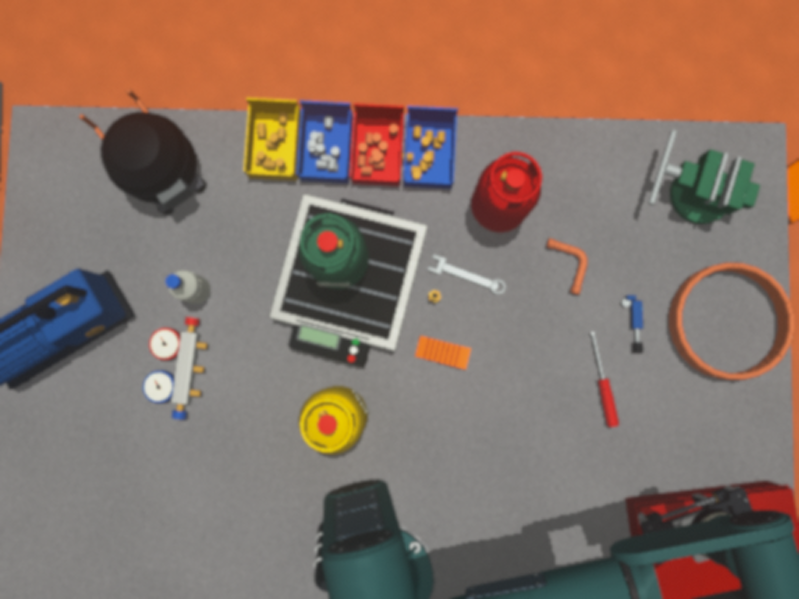

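View pics/scene0.png

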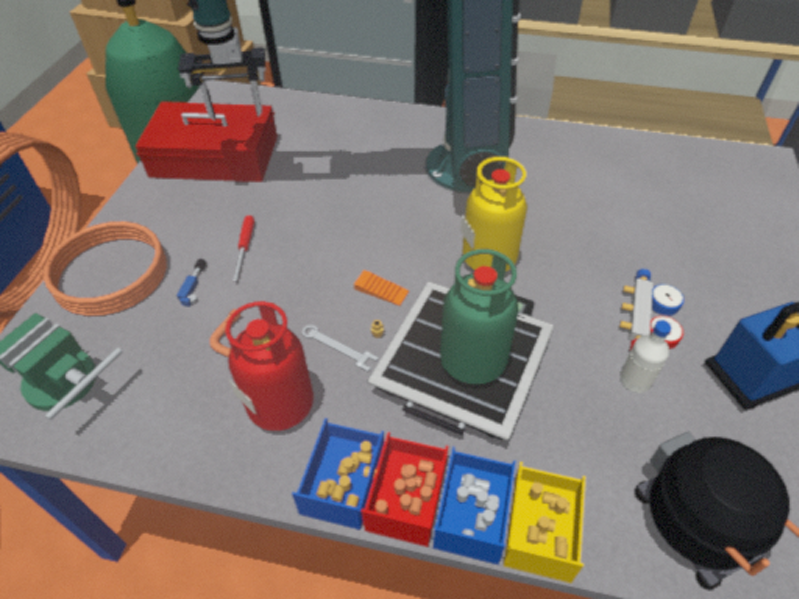

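The top view shows the scale's pan with corners near (305,197), (427,227), (393,349) and (272,318). The orange wedge is at about (443,353), the union at (435,296) and the spanner to the right. I'll enlarge this area.

```bash
python3 - <<'E'
import pickle,cv2
c=pickle.load(open('top.pkl','rb'));
a=c["img"][120:240,165:325];cv2.imwrite('pics/crop.png',cv2.resize(a,None,fx=5,fy=5,interpolation=cv2.INTER_CUBIC))
E
```

```text
(no output)
```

View pics/crop.png

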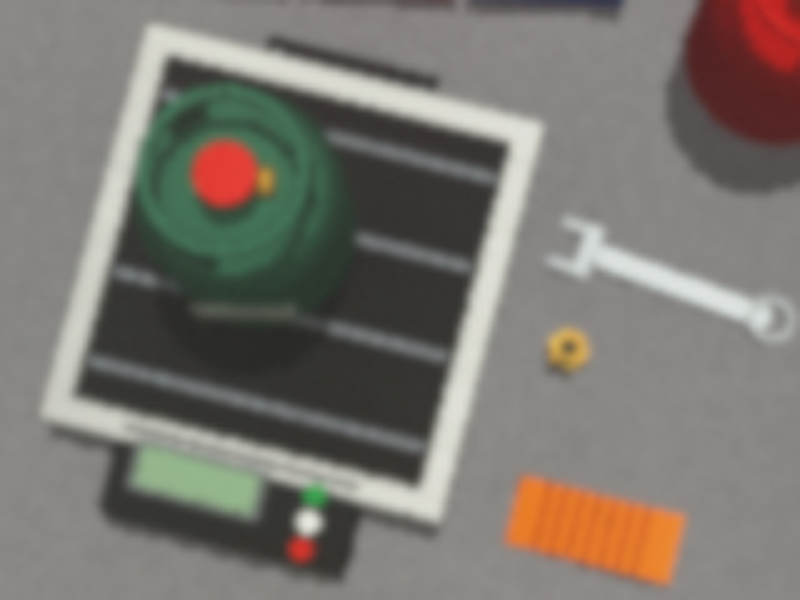

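```bash
python3 - <<'E'
from h import *
import pickle
c=pickle.load(open('top.pkl','rb'))
f=lambda p,z:ray(c,165+(p[0]+.5)/5-.5,120+(p[1]+.5)/5-.5,z)[:2]
P=np.array([f(p,.056) for p in[(148,25),(544,124),(438,522),(42,415)]])
ctr=P.mean(0);M=np.array([[1,1],[1,-1],[-1,-1],[-1,1]])*.135
z=((M[:,0]-1j*M[:,1])*((P-ctr)[:,0]+1j*(P-ctr)[:,1])).sum();th=np.angle(z);print('scale',ctr,th,abs(z)/(4*2*.135**2))
R=np.array([[np.cos(th),-np.sin(th)],[np.sin(th),np.cos(th)]])
stud=ctr+R@[-.1,-.1];pr=ctr+R@[-.11,-.11];print('stud',stud,'press',pr)
tipL,heelL,heelR,tipR=[f(p,h) for p,h in[((527,476),.003),((686,514),.018),((668,583),.018),((508,545),.003)]]
tip=(tipL+tipR)/2;heel=(heelL+heelR)/2;d=tip-heel
ang=np.arctan2(d[1],d[0]);print('tip',tip,'heel',heel,np.linalg.norm(d),np.linalg.norm(tipL-tipR),'ang',ang,'to stud',np.arctan2(*(stud-heel)[::-1]),'dist tip-stud',np.linalg.norm(stud-tip))
b=(tip-stud);print('in scale frame: tip-stud',R.T@b,'wedge ang in scale',ang-th)
print('union',f((569,350),.038))
n=np.array([-np.sin(ang),np.cos(ang)]);print('lateral miss',n@(stud-heel))
E
```

```text
scale [0.62444224 0.08474015] -0.22864001503384696 0.9803435121234045
stud [0.50437937 0.01000791] press [0.49237308 0.00253469]
tip [ 0.47463028 -0.06514981] heel [ 0.452433   -0.16958553] 0.10676862978693587 0.04726539266302312 ang 1.3613680278388391 to stud 1.2892361931197582 dist tip-stud 0.08083125276664385
in scale frame: tip-stud [-0.01194015 -0.07994451] wedge ang in scale 1.5900080428726862
union [ 0.57890858 -0.09526979]
lateral miss -0.013473727626572306
```

```bash
cat >> h.py <<'E'
from scipy.spatial.transform import Rotation as Ro
import pickle
def down(a): return (Ro.from_euler('z',a)*Ro.from_euler('x',np.pi)).as_rotvec()
H=np.array([0.452433,-0.169586]);A0=1.3614;K=-0.92
def pose(s,z=.005):
    if s<0: p,a=H+s*np.array([np.cos(A0),np.sin(A0)]),A0
    else:
        a=A0+K*s; p=H+np.array([np.sin(a)-np.sin(A0),np.cos(A0)-np.cos(a)])/K
    p=p-.008*np.array([np.cos(a),np.sin(a)])
    return [p[0],p[1],z],down(a),a
def F(): return np.array(status.current_contact_force())
def snap(n,name,box=None,fx=1.56):
    c=camera(n);pickle.dump(c,open(name+'.pkl','wb'));i=c["img"]
    if box: i=i[box[1]:box[3],box[0]:box[2]]
    cv2.imwrite(f'pics/{name}.png',cv2.resize(i,None,fx=fx,fy=fx,interpolation=cv2.INTER_CUBIC))
E
python3 - <<'E'
from h import *
move_gripper(.014)
p,r,_=pose(-.02,.12);print(planner.inverse_kinematics(p,r))
ctrl.move_to(p,r)
ctrl.move_l(pose(-.02,.04)[0]);ctrl.move_l(pose(-.02)[0],v=.06)
print(status.current_time(),F(),status.current_tcp_pos(),p)
snap("scene","s1",(190,150,350,270),5)
E
```

```text
[-0.53159486 -0.03546055  1.59662768  0.          1.58042553 -0.32219853]
4.3 [-0.16016715  0.48329558 -0.05488442] [ 0.44669627 -0.19698103  0.00497122] [np.float64(0.44661265537644185), np.float64(-0.1969743841886121), 0.12]
```

View pics/s1.png

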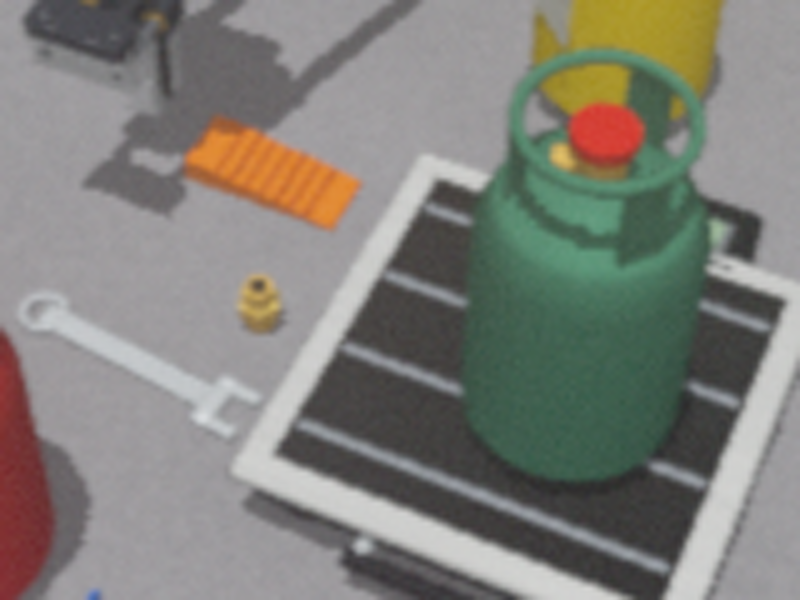

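Heel at left (205,145), facing the gripper; the thin tip points at the scale. One thing to check first: the fingertip at (155,105) against its projection.

```bash
python3 - <<'E'
from h import *
c=pickle.load(open('s1.pkl','rb'))
f=lambda p:[round((v-o)*5) for v,o in zip(proj(c,p),(190,150))]
print('tcp',f(status.current_tcp_pos()),'heel top',f([*H,.018]),'heel bot',f([*H,0]))
g=lambda u,v,z:ray(c,190+u/5,150+v/5,z)
n=np.array([-np.sin(A0),np.cos(A0)])
print([f([*(H+s*.023*n),.018]) for s in(1,-1)], status.current_width())
print('press',f([.4924,.0025,.056]))
E
```

```text
tcp [160, 132] heel top [195, 132] heel bot [197, 149]
[[211, 109], [180, 155]] 0.014016726640540164
press [437, 179]
```

```bash
python3 - <<'E'
from h import *
for s in np.arange(-.01,.081,.01):
    p,r,a=pose(s);ctrl.move_l(p,r,v=.06)
    print(round(s,3),np.round(F(),2))
print(status.current_time())
snap("scene","s2",(190,150,350,270),5);snap("top","t2",(165,120,325,240),5)
E
```

```text
-0.01 [ 0.98 -0.36  0.17]
0.0 [-0.68 -0.22 -0.07]
0.01 [-0.02  0.19  0.45]
0.02 [ 0.42  0.42 -0.26]
0.03 [-0.76 -1.33  0.65]
0.04 [ 0.72 -0.38  0.29]
0.05 [-0.31  0.77 -0.32]
0.06 [-0.07  0.06  0.18]
0.07 [0.75 0.55 0.4 ]
0.08 [0.76 0.75 0.58]
7.5167
```

View pics/s2.png

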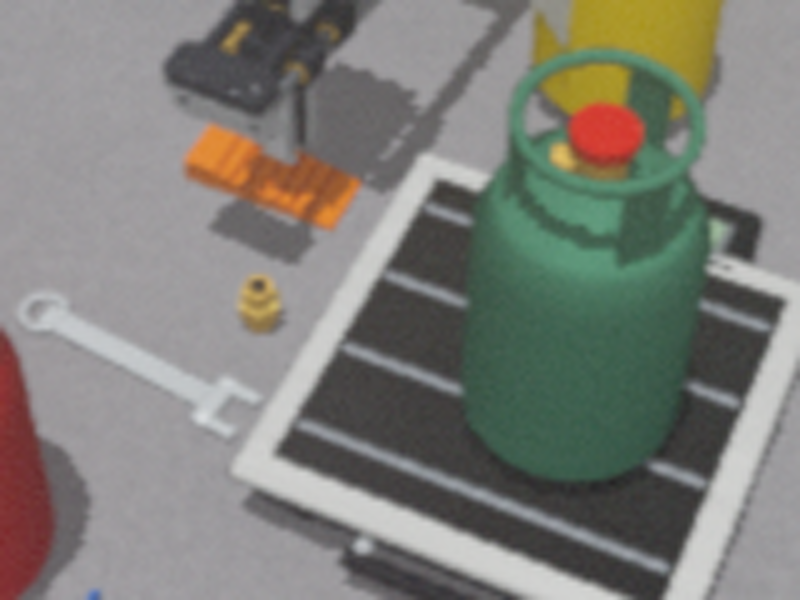

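View pics/t2.png

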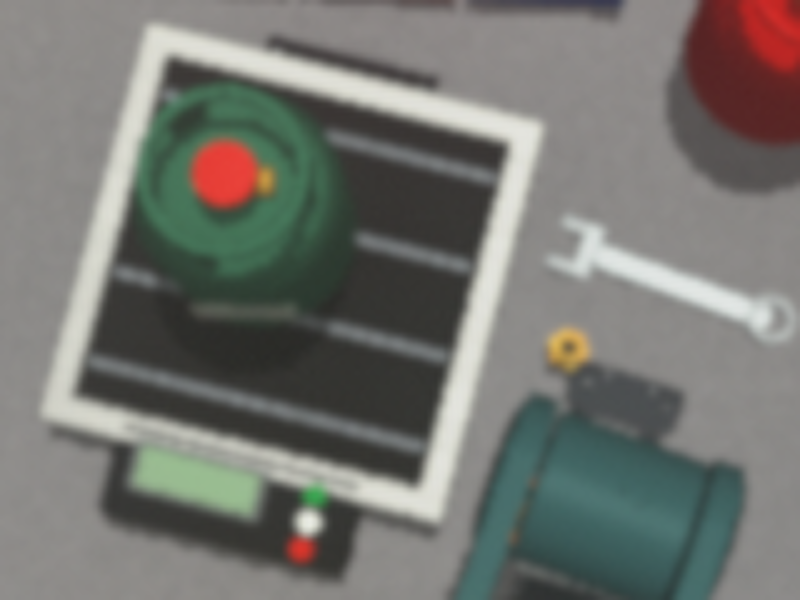

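The wedge is still at its starting place, so the fingertips passed over it rather than behind it. I'll check the true fingertip height.

```bash
python3 - <<'E'
from h import *
c=pickle.load(open('s2.pkl','rb'))
f=lambda p:[round((v-o)*5) for v,o in zip(proj(c,p),(190,150))]
t=np.array(status.current_tcp_pos());print('tcp',t,f(t),'cmd',pose(.08)[0],status.current_tool_rot(),pose(.08)[1],status.current_width(),F())
for dz in(.01,.02,.03,.04):print(dz,f(t+[0,0,dz]))
c=camera("wrist");a=cv2.resize(c["img"],(640,480));pickle.dump(c,open('w.pkl','wb'))
snap("scene","s3",(215,135,275,190),12)
b=cv2.imread('pics/s3.png');b=cv2.resize(b,(400,367));a=cv2.resize(a,(400,300))
o=np.zeros((367,800,3),np.uint8);o[:,:400]=b;o[:300,400:]=a;cv2.imwrite('pics/c3.png',o)
E=np.array(c["extrinsics"]);print(-E[:3,:3].T@E[:3,3],E[2,:3],proj(c,t))
E
```

```text
tcp [ 0.46965313 -0.09981684  0.00499268] [290, 179] cmd [np.float64(0.4696920674766502), np.float64(-0.09969757913294269), 0.005] [ 2.51224444e+00  1.88614715e+00 -2.92901676e-04] [2.51252203e+00 1.88595797e+00 1.15481619e-16] 0.01404152093656496 [-0.04399354 -0.02983063 -0.86121622]
0.01 [290, 170]
0.02 [290, 160]
0.03 [289, 150]
0.04 [289, 139]
[ 0.49086731 -0.02969963  0.21856351] [-0.06859197 -0.24053283 -0.96821439] (np.float64(255.702251769133), np.float64(217.39446665918678))
```

View pics/c3.png

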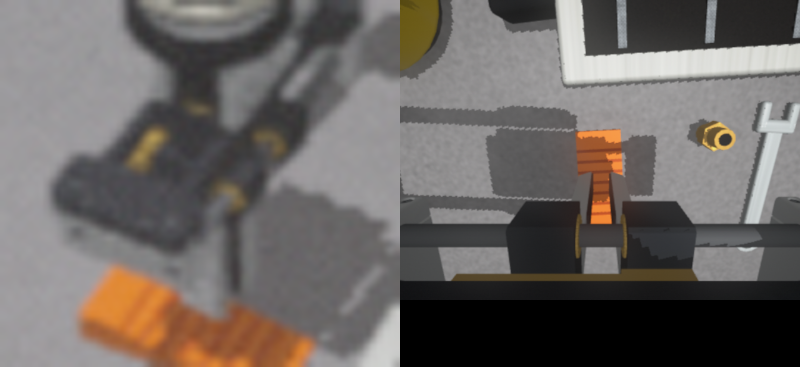

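The left panel shows the fingertip at about (215,310), hovering roughly 20 mm above the reported TCP and over the wedge. The right panel shows the fingers centred on the wedge. I'll go back behind the heel and find the real tip height by touching the bench gently.

```bash
python3 - <<'E'
from h import *
p,r,a=pose(.08,.05);ctrl.move_l(p,r)
p,r,a=pose(-.02,.05);ctrl.move_l(p,r,v=.2);ctrl.move_l(pose(-.02,.006)[0]);ctrl.pause(.2)
f0=np.mean([F() for _ in range(5)],0);print(f0)
z=.006
while z>-.03:
    z-=.001;ctrl.move_l(pose(-.02,z)[0],v=.02)
    f=F()-f0
    if f[2]>2.5:
        ctrl.pause(.1);f=np.mean([F() for _ in range(3)],0)-f0
        if f[2]>2: break
print(z,f,status.current_tcp_pos(),status.current_time())
c=camera("scene");g=lambda q:[round((v-o)*5) for v,o in zip(proj(c,q),(190,150))];print(g(status.current_tcp_pos()))
E
```

```text
[-0.17761538  0.07641059 -0.18469892]
-0.03000000000000002 [ 1.16580489 -0.17528731  0.09657877] [ 0.44656865 -0.19692915 -0.03005862] 18.4583
[164, 166]
```

```bash
python3 - <<'E'
from h import *
snap("scene","s4",(190,140,270,200),10)
E
```

```text
(no output)
```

View pics/s4.png

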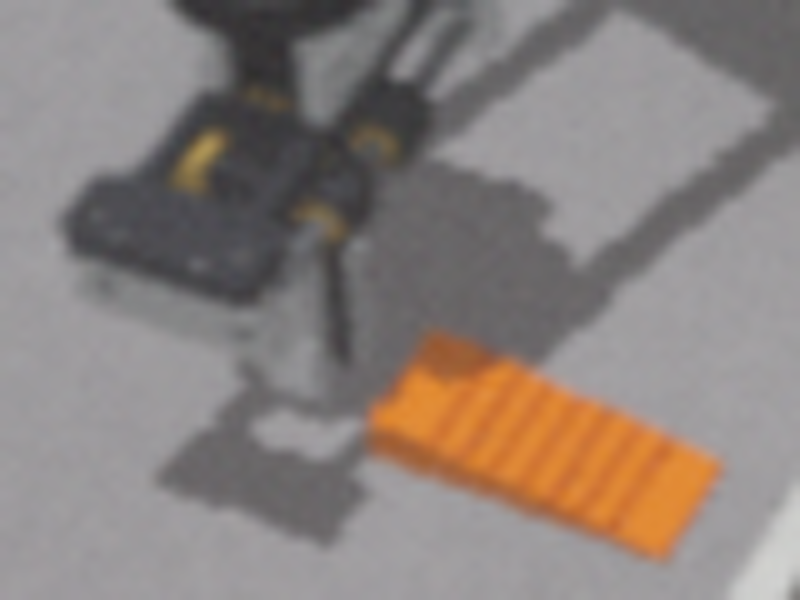

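The fingertip is at about (320,395), just above the bench at a reported z of −0.030. So the TCP reading runs about 30 mm too low. I'll continue down to contact.

```bash
python3 - <<'E'
from h import *
f0=np.mean([F() for _ in range(3)],0)
z=-.030
while z>-.042:
    z-=.001;ctrl.move_l(pose(-.02,z)[0],v=.05)
    f=F()-f0
    if f[2]>2.5:break
print(z,f,status.current_tcp_pos(),status.current_time())
E
```

```text
-0.035 [-1.72186589  1.01657854  2.88170302] [ 0.44683674 -0.19705854 -0.03451718] 19.8083
```

```bash
python3 - <<'E'
from h import *
ctrl.pause(.1);print(np.round(np.mean([F() for _ in range(3)],0),2))
Z=-.0285
ctrl.move_l(pose(-.02,Z)[0],v=.05)
for s in np.arange(0,.091,.015):
    p,r,a=pose(s,Z);ctrl.move_l(p,r,v=.07)
    f=F();print(round(s,3),np.round(f,2),round(-f[0]*np.cos(a)-f[1]*np.sin(a),2))
print(status.current_time())
snap("scene","s5",(190,150,350,270),5)
E
```

```text
[-0.8   0.83  4.48]
0.0 [-0.01 -0.8   0.18] 0.78
0.015 [-0.73  0.26 -0.41] -0.09
0.03 [-0.15 -0.33  0.2 ] 0.36
0.045 [ 0.85 -0.31  0.14] 0.09
0.06 [0.34 0.68 0.46] -0.75
0.075 [ 0.22 -0.52  0.01] 0.44
0.09 [-0.51  0.46  0.45] -0.3
22.825
```

View pics/s5.png

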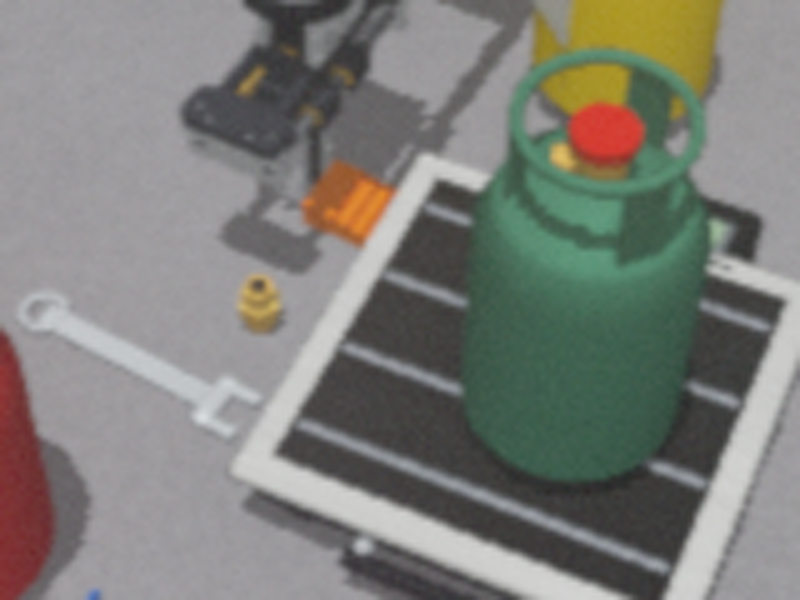

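The wedge now slides under the pan edge, with its heel at (315,205) against the fingers. I'll feel for the bind.

```bash
python3 - <<'E'
from h import *
Z=-.0285;s=.09
while s<.135:
    s+=.0015 
    p,r,a=pose(s,Z);ctrl.move_l(p,r,v=.05)
    u=np.array([np.cos(a),np.sin(a),0])
    f=-np.mean([F() for _ in range(3)],0)@u
    if f>2: print(round(s,4),round(f,2))
    if f>9.5 : break
ctrl.pause(.15);print(s,np.round(F(),2),-F()@u,status.current_time(),np.array(status.current_tcp_pos())-p)
E
```

```text
0.1155 2.26
0.117 5.68
0.1185 7.24
0.12 9.39
0.1215 12.1
0.12150000000000002 [ -5.77 -11.89   2.29] 13.098645950905155 28.275 [-1.47965421e-03 -4.29606694e-03  6.33941179e-05]
```

```bash
python3 - <<'E'
from h import *
p,r,a=pose(.09,-.0285);ctrl.move_l(p,r,v=.1)
p,r,a=pose(.09,.09);ctrl.move_l(p,r,v=.2);snap("scene","s6",(190,150,350,270),5)
move_gripper(0)
ctrl.move_l([.4924,.0025,.09],down(a),v=.15)
ctrl.move_l([.4924,.0025,.038],v=.1);ctrl.pause(.1)
f0=np.mean([F() for _ in range(3)],0);print(f0,status.current_time())
z=.038
while z>.005:
    z-=.0015;ctrl.move_l([.4924,.0025,z],v=.06)
    f=(np.mean([F() for _ in range(3)],0)-f0)[2]
    if f>1.5:print(round(z,4),round(f,2),round(status.current_tcp_pos()[2],4))
    if f>10.5: break
ctrl.pause(.5);print(np.round(F()-f0,2),status.current_tcp_pos(),status.current_time())
snap("scene","s7",(190,150,350,270),5)
ctrl.move_l([.4924,.0025,.10],v=.15);ctrl.move_l([.42,-.17,.2],v=.25)
print(status.current_time());snap("top","t8",(165,120,325,240),5)
a=cv2.imread('pics/s7.png');b=cv2.imread('pics/t8.png')
cv2.imwrite('pics/c8.png',cv2.vconcat([a,b])[:, :] if 0 else cv2.hconcat([a[:,200:600],b[:,200:600]]))
E
```

```text
[-0.24221173  0.1377153   0.25720458] 31.5
0.02 6.46 0.0214
0.0185 12.93 0.0214
[-5.14  1.14 13.2 ] [0.49253052 0.00247074 0.02135607] 35.25
36.9917
```

View pics/c8.png

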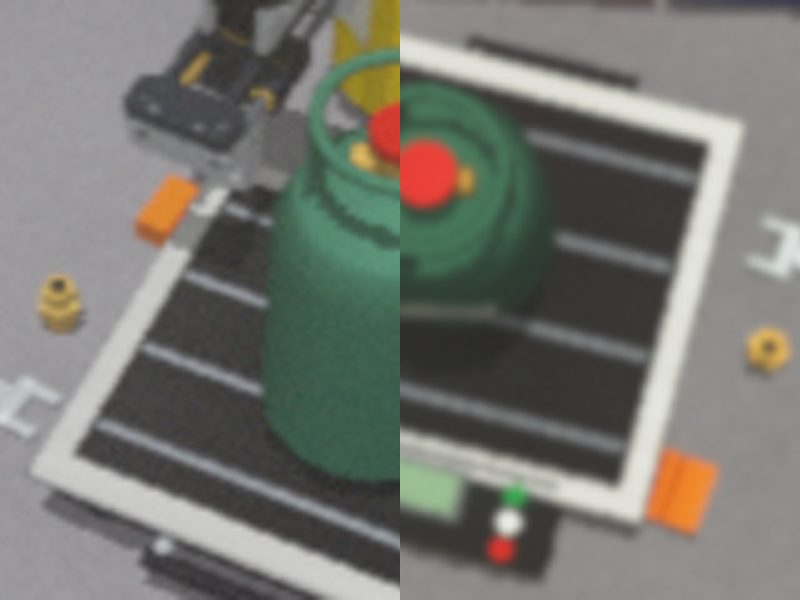

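The pan corner stayed at the same height from 6.5 to 13 N, so the scale stands firm. In the top view the pan corners are where they were at the start, near (742,124) and (638,522), and the wedge is seated with its heel near (707,500). The arm is clear, so I'm handing in.

```bash
python3 -c "
from h import *
print(ctrl.close_job())"
```

```text
the job is handed in; nothing more can be done
None
```

The job is handed in: the wedge was pushed thin end first under the bare stud with about 13 N, the pan corner held still when pressed with 13 N, the scale and the things near it look unmoved in the pictures, and the arm was clear at about 37 s.

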